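# Park a wet clay cat's tile in the drying corner

### The arm

A 6-joint arm with a two-finger parallel gripper is mounted at the origin on the work surface. World frame = base frame: x ahead of the robot, y to its left, z up, the work surface at z = 0. Lengths are in mm, angles in rad, forces in N, time in s.
With the tool pointing down it reaches from about 275 to 750 mm from the base axis. Payload 10.2 kg.
Tool frame: the origin (TCP) lies at the very end of the fingers, on their centre line; the grasp point (between the pads) lies 19 mm behind it; z points along the fingers, y is the line along which they close (so a half turn about z gives the same grasp; the last joint's range is limited). The gripper opens to 85 mm and grips with 20 to 120 N. Pads are 22 mm wide; open, the fingers measure 114 mm over their backs; the gripper's body (76 mm by 85 mm) begins 54 mm behind the grasp point. The pads swing forward as they close: fully open they stand 13 mm farther back than shut.
Start: joints at [-1.546, 0.313, 1.498, -0, 1.331, -0.223], TCP at [128.754, -508.973, 231.294] pointing down, gripper open.
Joint ranges: [-2.94, 2.94], [-0.97, 2.17], [0.19, 2.56], [-1.23, 4.37], [0.02, 3.11], [-2.88, 2.88]. Speed limits (rad/s): [2.39, 2.39, 3.01, 3.14, 3.14, 3.14].

### API

Orientations are given as a unit quaternion [w, x, y, z].
In Python, from rig import ctrl, vision gives the robot as it stands. The module is installed in compiled form; this text tells all that it offers.
- The arm moves only by the tool play_rows, never from a script. Its arguments are lists of equal length, an entry for each row: "translation": the shift along the tool's x, y, z in m, a list of three; "rotation": the turn, a rotation vector about the tool's x, y, z in rad, a list of three; "gripper": the gripper's target within -1 to 1 (shut at 1, half-way at 0, fully open at -1). A call has 1 to 10 rows; each row is the pose to reach, as a shift and turn from the pose commanded when the call began, along the tool's axes at that moment; what a row does not reach only later rows make up. A row lasts 1/8 s, in which the tool goes at most 62.5 mm and 10.7 degrees, less where a joint would pass 70% of its speed; a pose out of reach is approached as far as the arm can. A call with a gripper value outside its range is refused whole. The fingers move at their own pace and stop on an object; "force" is the grip in N (left out, the last holds). Time passes only in rows, so rows that repeat a pose let the fingers close. It gives the time, the measured TCP pose, the force, the opening and the grip force at its end, in the units of the state.
- ctrl.sense(): the state, without advancing time (a new reading comes with each control period).
- vision.capture(name): name is "scene" or "top"; returns a dict with "pixels" (420x560x3 uint8, red, green, blue), "vfov" (degrees; the focal length in pixels is half the picture's height over the tangent of half this angle, whatever the lens; pixels are square), "cx", "cy" (the principal point, pixels), "rvec" (rotation vector, rad) and "tvec" (3), from world to camera coordinates, as OpenCV has them. Camera axes: x right, y down, z forward; pixel columns grow to the right and rows downward; lengths in mm; the calibration is good to about 2 mm. A picture is of the moment at which its call begins. There is no depth.
- ctrl.finish_job(): hands the job in; it is judged then, once.
The state is a dict: "time_s": time; "joints": joint angles; "dq": joint speeds; "tau": joint torques, N m; "eef_pos": TCP position; "ee_rot": TCP orientation; "force": force on the tool from outside, world axes, zero at the start; "wrist_torque": the same for the moment, N m; "grip_width": opening from 0.0 (shut) to 1.0 (fully open); "grip_force": force on a finger pad.
Only numpy, scipy, OpenCV 4.12 (cv2) and the standard library are available. Lean on these libraries where they do the work, as an engineer would, in place of code of your own. Each camera call takes 0.05 s, during which the arm holds its last target. There are 200 camera calls.

### The job

The freshly made white clay cat is still soft: without touching the cat, push the terracotta tile it stands on along the table, back against the long white rail and along to the end stop with the blue cap, so that the tile sits snug and square in that corner with the cat still standing on its middle. Keep the tile flat on the table (push it, do not lift it), and leave the jar, the mug and the grey rabbit where they are.

Things in the scene. Friction and masses are not known exactly. Their poses are not given: they have to be found in the camera images.
- tile: loose square terracotta tile, 110 x 110 mm, 14 mm thick, about 0.35 kg (varies), lying flat on the table. Origin: centre of its underside; x and y run along its edges, z up. At the start it lies between the two end stops, its centre 135 to 170 mm from the long rail, turned by up to 0.4 rad from square; it slides on the table when pushed at its edge
- cat: small loose sitting cat of soft white clay, standing near the middle of the tile and carried along by friction: base 44 mm across, 56 mm tall, about 60 g. Origin: centre of its base (on the tile's top), z up. Must not be touched by the robot
- rail: fixed white-painted U-shaped wooden stop, open to the robot: a long rail with two end stops, all 25 mm tall. Origin: on the table, middle of the long rail's inner face; x points away from the robot, out of the U; y runs along the rail to the robot's left. Rail: x 0 to 18 mm. End stops: inner faces at y = +210 and -210 mm, 18 mm thick, x 0 to -120 mm. A snug tile has its centre 55 mm from both faces
- cap_blue: fixed blue plastic disc, 30 mm across, 8 mm thick, on top of the corner of the rail at the end where the tile belongs (left or right end, varies). Origin: centre of its underside, 9 mm behind the rail's inner face (x) and 219 mm from the rail's middle (y, + or -)
- cap_orange: the same disc in orange, on the corner at the other end: the tile does not belong there
- rabbit: bystander: loose grey clay rabbit, base 44 mm across, 70 mm tall, on the table behind the rail. Origin: centre of its base
- jar: bystander: loose green glass jar with a black lid, 60 mm across, 75 mm tall, at one side of the table. Origin: centre of its underside
- mug: bystander: loose blue ceramic mug, 76 mm across at the rim plus a handle, 85 mm tall, at one side of the table. Origin: centre of its underside
Mind the look-alikes: they are no part of the job. There is more than one size of the tile; the one meant has the size given above.

How it is judged (in metres and radians):
At the end, for the whole second after the job is handed in: Tile flat and at rest in the blue-capped corner, at most 5 mm clear of rail and end stop (from its centre), square within 0.08 rad; cat upright on it, centre within 20 mm of the tile's; jar, mug and rabbit within 15 mm of their starts (x of tile in the frame of rail above -0.06 m and ((y of cap_blue in the frame of rail above 0 m and y of tile in the frame of rail above 0.15 m) or (y of cap_blue in the frame of rail below 0 m and y of tile in the frame of rail below -0.15 m)) and angle between the x axis of tile and the x axis of rail, either way round below 0.08 rad and height (world z) of tile below 0.005 m and angle between tile's own z axis and vertical below 0.05 rad and horizontal distance between cat and tile below 0.02 m and angle between cat's own z axis and vertical below 0.1 rad and height (world z) of cat above 0.01 m and linear speed of each of tile, cat below 0.01 m/s and distance of each of rabbit, jar, mug from where it was at the start of the episode below 0.015 m and angle between each of rabbit, jar, mug's own z axis and vertical below 0.15 rad); the robot touches nothing.
It fails at once if the robot touches the cat (contact force between any of the fingers, the arm and cat above 0.3 N).
It fails at once if the cat tips over or falls from the tile (angle between cat's own z axis and vertical above 0.3 rad or horizontal distance between cat and tile above 0.045 m).
It fails at once if the tile is lifted or tilted off the table (height (world z) of tile above 0.01 m or angle between tile's own z axis and vertical above 0.12 rad).
It fails at once if the jar, the mug or the rabbit is pushed away or tipped (distance of any of rabbit, jar, mug from where it was at the start of the episode above 0.015 m or angle between any of rabbit, jar, mug's own z axis and vertical above 0.3 rad).
It also fails if it takes over 56 s, if anything falls off the work surface, if the arm or the gripper's body presses on something with over 40 N, if the wrist force passes 120 N, or if a joint passes its speed limit or range.

## Working session

There is one attempt and no reset: what is moved stays moved. The work goes in short steps, Python scripts to look and compute and a tool call to move; the robot and the scene stay as the last step left them, time stands still between calls to the robot, and variables do not carry over. Pictures are saved under pics/ and viewed, at most 10 in all, crops included, and the job is handed in when it is done.

Besides the shell and the picture viewer there is one more tool, called after ">>>" by a JSON object that holds its "fn" and its "kwargs", one argument or row to a line. play_rows: Moves the arm, as the interface text tells. Its arguments: {"type":"object","properties":{"translation":{"type":"array"},"rotation":{"type":"array"},"gripper":{"type":"array"},"force":{"type":"number"}},"required":["translation","rotation","gripper"]}

```bash
mkdir -p pics
cat > h.py <<'E'
import numpy as np, cv2
from rig import ctrl, vision
def cam(n):
    c=vision.capture(n); p=np.array(c["pixels"]); h=p.shape[0]
    f=h/2/np.tan(np.radians(c["vfov"])/2)
    R=cv2.Rodrigues(np.array(c["rvec"],float))[0]; t=np.array(c["tvec"],float).ravel()
    return dict(p=p,f=f,cx=c["cx"],cy=c["cy"],R=R,t=t,raw={k:c[k] for k in c if k!="pixels"})
def ray(c,uv,z):
    uv=np.atleast_2d(uv).astype(float)
    d=np.c_[(uv[:,0]-c["cx"])/c["f"],(uv[:,1]-c["cy"])/c["f"],np.ones(len(uv))]@c["R"]
    o=-c["R"].T@c["t"]
    return o+d*((z-o[2])/d[:,2])[:,None]
def save(c,n): cv2.imwrite("pics/"+n,cv2.cvtColor(c["p"],cv2.COLOR_RGB2BGR))
E
python3 - <<'E'
from h import *
for n in("scene","top"):
    c=cam(n); save(c,n+"0.png"); print(n,c["raw"],-c["R"].T@c["t"])
s=ctrl.sense(); print(s["time_s"],s["eef_pos"],s["ee_rot"],s["grip_width"])
E
```

```text
scene {'vfov': 45.83790015752251, 'cx': 276.87504117923925, 'cy': 214.54140873761028, 'rvec': array([ 2.06420295,  0.98247087, -0.44446682]), 'tvec': array([-340.48849431, -203.47768649, 1621.36882931])} [1277.01558266 -640.00590689  863.59487325]
top {'vfov': 57.99191869693091, 'cx': 282.04391380670097, 'cy': 209.35366129148844, 'rvec': array([ 2.15748091, -2.09959899,  0.16463883]), 'tvec': array([-28.40730426, 513.24435544, 760.28756177])} [380.70200576 -26.17126191 834.65260304]
0.1 [ 128.72540072 -508.74298543  230.79247438] [-5.75475581e-04  9.92336804e-01  1.23561050e-01  5.87414835e-05] 0.9956777868143063
```

View pics/scene0.png

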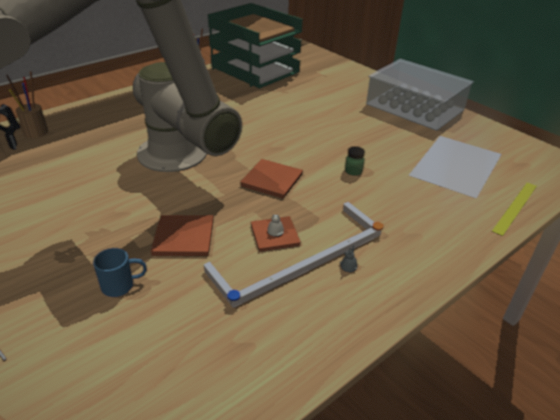

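View pics/top0.png

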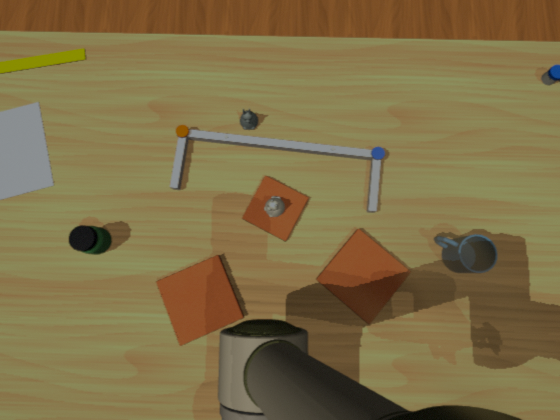

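The scene view shows the cat at (277,226) on its small tile, with the blue cap at (234,296) and the orange cap at (378,226). In the top view the cat is at (275,206), tile centre about (276,208), blue cap (378,154), orange cap (182,131), mug (475,254), jar (90,239), and two larger look-alike tiles at (200,300) and (363,277).

```bash
cat >> h.py <<'E'
def blob(m,near,amin=20):
    n,l,s,ce=cv2.connectedComponentsWithStats(m.astype(np.uint8))
    i=min((i for i in range(1,n) if s[i,4]>=amin),key=lambda i:np.hypot(*(ce[i]-near)))
    return (l==i).astype(np.uint8),ce[i],s[i,4]
def tilequad(c,near,z=14):
    hsv=cv2.cvtColor(c["p"],cv2.COLOR_RGB2HSV)
    m=((hsv[...,0]<11)|(hsv[...,0]>174))&(hsv[...,1]>120)&(hsv[...,2]>60)
    b,ce,a=blob(m,near,300)
    k=max(cv2.findContours(b,0,1)[0],key=cv2.contourArea)
    w=ray(c,k[:,0,:],z)[:,:2]
    return cv2.minAreaRect(cv2.convexHull(w.astype(np.float32))),a
def capmask(c,h0,h1,near):
    hsv=cv2.cvtColor(c["p"],cv2.COLOR_RGB2HSV)
    m=(hsv[...,0]>h0)&(hsv[...,0]<h1)&(hsv[...,1]>180)&(hsv[...,2]>70)
    return blob(m,near,15)[1:]
E
python3 - <<'E'
from h import *
T=cam("top");S=cam("scene")
for c,t,b,o in((T,(276,208),(378,154),(182,131)),(S,(277,235),(234,296),(378,226))):
    print("tile",tilequad(c,t))
    pb,ab=capmask(c,100,130,b);po,ao=capmask(c,8,22,o)
    print("blue",pb,ab,ray(c,pb,33)[0],"orange",po,ao,ray(c,po,33)[0])
for n,p,z in(("mug",(477,254),85),("jar",(83,239),75),("rabbit",(249,117),30),("cat",(274,207),14),("t1",(200,300),5),("t2",(363,277),5),("es_b_end",(372,210),25),("es_o_end",(176,187),25),
 ("mughandle",(440,242),40),("t2top",(358,230),14),("t2right",(409,270),14),("t2left",(317,277),14),("t1 tr",(219,256),14),("t1 tl",(158,287),14)): print(n,ray(T,p,z)[0])
big=cv2.resize(T["p"][100:310,150:430],None,fx=2.8,fy=2.8,interpolation=cv2.INTER_CUBIC)
cv2.imwrite("pics/topcrop.png",cv2.cvtColor(big,cv2.COLOR_RGB2BGR))
E
```

```text
Traceback (most recent call last):
  File "h.py", line 21, in tilequad
    b,ce,a=blob(m,near,300)
           ~~~~^^^^^^^^^^^^
  File "h.py", line 16, in blob
    i=min((i for i in range(1,n) if s[i,4]>=amin),key=lambda i:np.hypot(*(ce[i]-near)))
ValueError: min() iterable argument is empty
```

Run:
```python
from h import *
for n,pts in(("top",[(260,190),(290,225),(255,210),(378,154),(182,131),(300,240),(240,180),(280,144),(374,185)]),("scene",[(260,240),(290,238),(270,243),(234,296),(378,226),(300,285),(240,240)])):
    h=cv2.cvtColor(cv2.imread(f"pics/{n}0.png"),cv2.COLOR_BGR2HSV)
    for p in pts: print(n,p,h[p[1],p[0]])
```

```text
top (260, 190) [ 12 177 143]
top (290, 225) [ 12 176 142]
top (255, 210) [ 11 185 128]
top (378, 154) [110 168 140]
top (182, 131) [ 18 255 141]
top (300, 240) [ 26  98 141]
top (240, 180) [ 28  92 141]
top (280, 144) [ 94  12 147]
top (374, 185) [ 80   5 143]
scene (260, 240) [  9 155 143]
scene (290, 238) [  8 154 141]
scene (270, 243) [  9 154 146]
scene (234, 296) [110 181 145]
scene (378, 226) [ 14 173 149]
scene (300, 285) [ 19  96 149]
scene (240, 240) [ 20  95 150]
```

```bash
sed -i 's/hsv\[...,0\]<11)|(hsv\[...,0\]>174))&(hsv\[...,1\]>120)&(hsv\[...,2\]>60)/hsv[...,0]<15)|(hsv[...,0]>174))\&(hsv[...,1]>128)\&(hsv[...,2]>95)/; s/>180)&(hsv\[...,2\]>70)/>130)\&(hsv[...,2]>90)/' h.py
python3 - <<'E'
from h import *
T=cam("top");S=cam("scene")
for c,t,b,o in((T,(276,208),(378,154),(182,131)),(S,(277,235),(234,296),(378,226))):
    print("tile",tilequad(c,t))
    pb,ab=capmask(c,100,130,b);po,ao=capmask(c,8,22,o)
    print("blue",pb,ab,ray(c,pb,33)[0],"orange",po,ao,ray(c,po,33)[0])
for n,p,z in(("mug",(477,254),85),("jar",(83,239),75),("rabbit",(249,117),30),("cat",(274,207),14),("t1",(200,300),5),("t2",(363,277),5),("es_b_end",(372,210),25),("es_o_end",(176,187),25),
 ("mughandle",(440,242),40),("t2top",(358,230),14),("t2right",(409,270),14),("t2left",(317,277),14),("t1 tr",(219,256),14),("t1 tl",(158,287),14)): print(n,ray(T,p,z)[0].round())
big=cv2.resize(T["p"][100:310,150:430],None,fx=2.8,fy=2.8,interpolation=cv2.INTER_CUBIC)
cv2.imwrite("pics/topcrop.png",cv2.cvtColor(big,cv2.COLOR_RGB2BGR))
E
```

```text
tile (((522.522216796875, 1.5853271484375), (109.86317443847656, 109.96001434326172), 63.769229888916016), np.int32(2073))
blue [377.54954955 152.8018018 ] 111 [ 646.82904189 -220.35220669   33.        ] orange [181.64827586 130.26206897] 145 [688.36785199 214.53670428  33.        ]
tile (((524.4057006835938, -0.5700912475585938), (109.71365356445312, 110.15705108642578), 63.52948760986328), np.int32(853))
blue [233.1627907  294.84883721] 86 [ 650.88778271 -224.2223896    33.        ] orange [377.89705882 225.51470588] 68 [690.69345457 212.26183999  33.        ]
mug [ 428. -399.   85.]
jar [437. 385.  75.]
rabbit [724.  66.  30.]
cat [523.   4.  14.]
t1 [319. 156.   5.]
t2 [ 377. -192.    5.]
es_b_end [ 521. -209.   25.]
es_o_end [560. 220.  25.]
mughandle [ 454. -346.   40.]
t2top [ 478. -180.   14.]
t2right [ 395. -288.   14.]
t2left [375. -93.  14.]
t1 tr [413. 119.  14.]
t1 tl [344. 245.  14.]
```

View pics/topcrop.png

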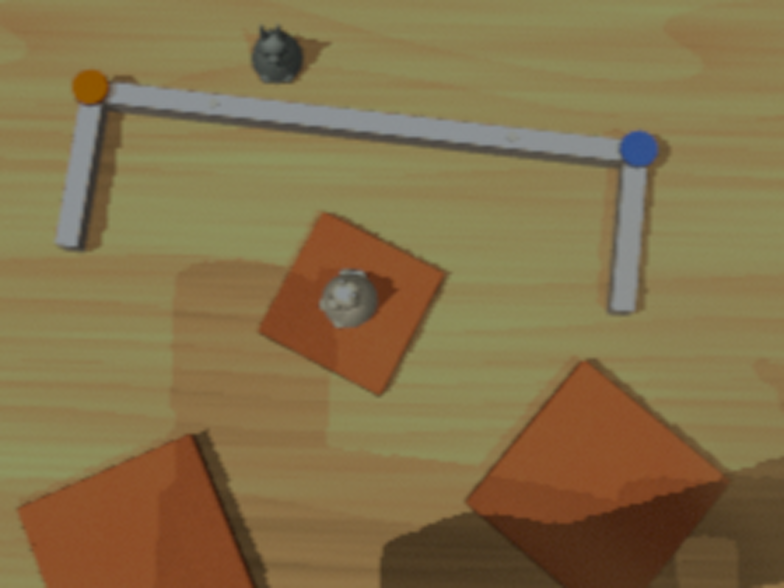

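Tile: centre about (523, 0) mm and 110 mm square. It needs about 21° CCW to be square with the rail (yaw about -5.4°). The blue corner is on the robot's right. My plan is to use the half-open fingers as a two-point square pusher, first toward the rail and then along it.

```bash
cat >> h.py <<'E'
from scipy.spatial.transform import Rotation as Ro
O=np.array([659.6,-3.6]); YAW=-0.094
X=np.array([np.cos(YAW),np.sin(YAW)]); Y=np.array([-X[1],X[0]])
def rail(p): d=np.asarray(p)[:2]-O; return np.array([d@X,d@Y])
def go(xr,yr,z,yawr):   # rail-frame target -> tool-frame shift (m), turn (rad)
    s=ctrl.sense(); q=np.array(s["ee_rot"]); R=Ro.from_quat(q[[1,2,3,0]])
    w=np.r_[O+xr*X+yr*Y,z]; T=Ro.from_euler("z",YAW+yawr)*Ro.from_euler("x",np.pi)
    print("go",(R.inv().apply(w-s["eef_pos"])/1000).round(4),(R.inv()*T).as_rotvec().round(4))
def st():
    s=ctrl.sense(); q=np.array(s["ee_rot"]); x=Ro.from_quat(q[[1,2,3,0]]).apply([1,0,0])
    print("t",s["time_s"],"tcp rail",rail(s["eef_pos"]).round(1),"z",s["eef_pos"][2].round(1),"yawr",round(float(np.arctan2(x[1],x[0]))-YAW,4),"F",np.round(s["force"],1),"w",round(s["grip_width"],2))
def til(near):
    (q,a)=tilequad(cam("top"),near); print("tile rail",rail(q[0]).round(1),"size",np.round(q[1],1),"angle to rail deg",round((q[2]-np.degrees(YAW)+45)%90-45,2))
E
python3 - <<'E'
from h import *
print(rail((523.4,.5))); st(); go(-235,-9,100,0);
E
```

```text
[-135.98354403   -8.70205454]
t 0.3 tcp rail [-481.1 -552.9] z 231.1 yawr 0.3418 F [ 0.1 -0.6 -0. ] w 1.0
go [ 0.4141 -0.4299  0.1313] [-0.0004 -0.      0.3418]
```

>>> {"fn": "play_rows", "kwargs": {
  "translation": [
    [0.414, -0.43, 0.08],
    [0.414, -0.43, 0.08],
    [0.414, -0.43, 0.08],
    [0.414, -0.43, 0.08],
    [0.414, -0.43, 0.08],
    [0.414, -0.43, 0.08],
    [0.414, -0.43, 0.08],
    [0.414, -0.43, 0.08],
    [0.414, -0.43, 0.08],
    [0.414, -0.43, 0.08]
  ],
  "rotation": [
    [0, 0, 0.342],
    [0, 0, 0.342],
    [0, 0, 0.342],
    [0, 0, 0.342],
    [0, 0, 0.342],
    [0, 0, 0.342],
    [0, 0, 0.342],
    [0, 0, 0.342],
    [0, 0, 0.342],
    [0, 0, 0.342]
  ],
  "gripper": [0, 0, 0, 0, 0, 0, 0, 0, 0, 0]
}}

```text
time_s: 1.55
eef_pos: [425.3, 11.8, 151.0]
ee_rot: [-0.0, 0.999, -0.046, 0.0]
force: [0.1, -1.6, -0.2]
grip_width: 0.501
grip_force: 0.0
```

Run:
```python
from h import *
st(); go(-235,-9,4,0)
```

```text
t 1.55 tcp rail [-234.7   -6.6] z 151.0 yawr 0.0019 F [ 0.1 -1.6 -0.2] w 0.5
go [-0.0003  0.0024  0.147 ] [-0.0001 -0.0001  0.0019]
```

>>> {"fn": "play_rows", "kwargs": {
  "translation": [
    [0, 0.002, 0.05],
    [0, 0.002, 0.1],
    [0, 0.002, 0.13],
    [0, 0.002, 0.14],
    [0, 0.002, 0.148],
    [0, 0.002, 0.148],
    [0, 0.002, 0.148]
  ],
  "rotation": [
    [0, 0, 0.002],
    [0, 0, 0.002],
    [0, 0, 0.002],
    [0, 0, 0.002],
    [0, 0, 0.002],
    [0, 0, 0.002],
    [0, 0, 0.002]
  ],
  "gripper": [0, 0, 0, 0, 0, 0, 0]
}}

```text
time_s: 2.42
eef_pos: [425.0, 7.3, 4.1]
ee_rot: [0.0, 0.999, -0.048, 0.001]
force: [0.9, 0.4, 0.2]
grip_width: 0.499
grip_force: 0.0
```

Run:
```python
from h import *
st(); c=cam("scene"); big=cv2.resize(c["p"][130:310,180:420],None,fx=3.2,fy=3.2,interpolation=cv2.INTER_CUBIC)
cv2.imwrite("pics/s1.png",cv2.cvtColor(big,cv2.COLOR_RGB2BGR))
```

```text
t 2.425 tcp rail [-234.6  -11.1] z 4.1 yawr -0.0022 F [0.9 0.4 0.2] w 0.5
```

View pics/s1.png

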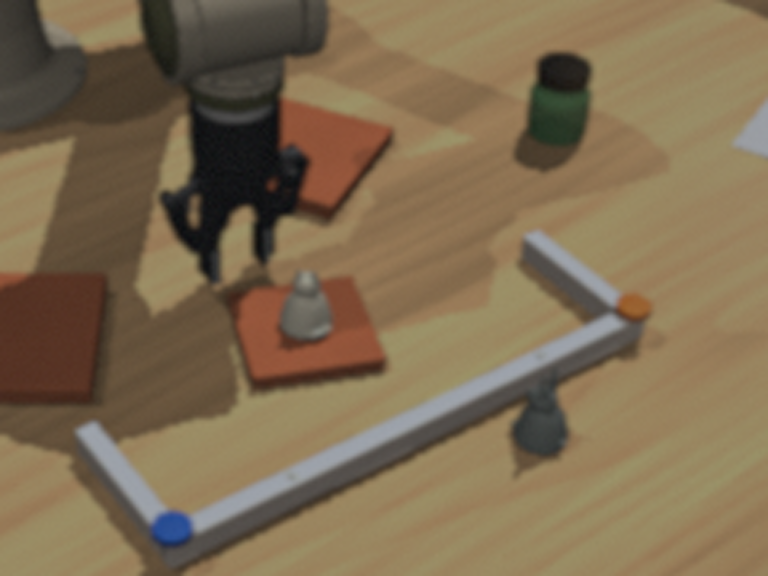

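The crop shows the fingers just behind the tile's near edge (fingertips at (215,275) and (262,258)), clear of the cat at (306,305). Pushing toward the rail now.

>>> {"fn": "play_rows", "kwargs": {
  "translation": [
    [0.003, 0, 0],
    [0.007, 0, 0],
    [0.012, 0, 0],
    [0.017, 0, 0],
    [0.022, 0, 0],
    [0.027, 0, 0],
    [0.032, 0, 0],
    [0.037, 0, 0],
    [0.041, 0, 0],
    [0.045, 0, 0]
  ],
  "rotation": [
    [0, 0, 0],
    [0, 0, 0],
    [0, 0, 0],
    [0, 0, 0],
    [0, 0, 0],
    [0, 0, 0],
    [0, 0, 0],
    [0, 0, 0],
    [0, 0, 0],
    [0, 0, 0]
  ],
  "gripper": [0, 0, 0, 0, 0, 0, 0, 0, 0, 0]
}}

```text
time_s: 3.72
eef_pos: [469.5, 3.1, 3.3]
ee_rot: [-0.0, 0.999, -0.048, -0.0]
force: [-2.3, -0.5, -1.6]
grip_width: 0.499
grip_force: 1.0
```

Run:
```python
from h import *
st(); til((276,205)); c=cam("top"); big=cv2.resize(c["p"][100:310,150:430],None,fx=2.8,fy=2.8,interpolation=cv2.INTER_CUBIC)
cv2.imwrite("pics/t2.png",cv2.cvtColor(big,cv2.COLOR_RGB2BGR))
```

```text
t 3.725 tcp rail [-189.9  -11.2] z 3.3 yawr -0.0022 F [-2.3 -0.5 -1.6] w 0.5
tile rail [-78.   -8.4] size [110.4  37.6] angle to rail deg -12.1
```

View pics/t2.png

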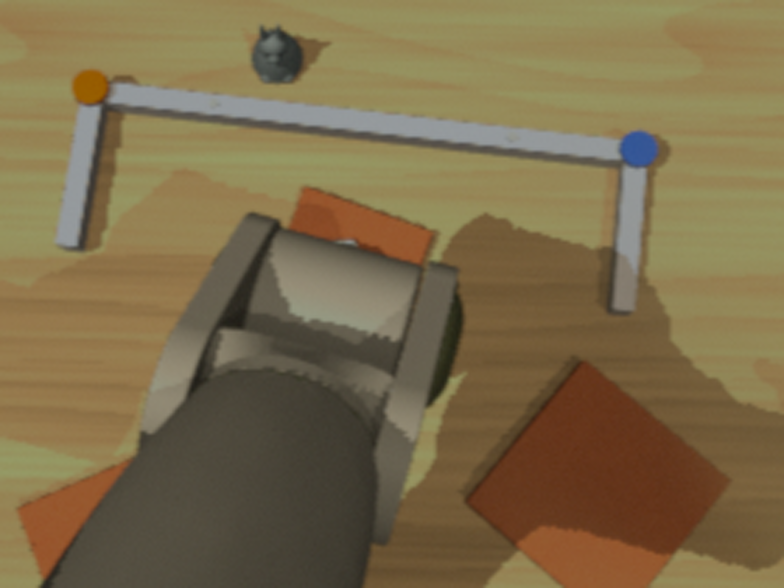

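The tile's visible strip (300–435, 190–260) has turned from -21° to -12°. Pushing on.

>>> {"fn": "play_rows", "kwargs": {
  "translation": [
    [0.003, 0, 0],
    [0.007, 0, 0],
    [0.012, 0, 0],
    [0.017, 0, 0],
    [0.022, 0, 0],
    [0.027, 0, 0],
    [0.032, 0, 0],
    [0.037, 0, 0],
    [0.042, 0, 0],
    [0.046, 0, 0]
  ],
  "rotation": [
    [0, 0, 0],
    [0, 0, 0],
    [0, 0, 0],
    [0, 0, 0],
    [0, 0, 0],
    [0, 0, 0],
    [0, 0, 0],
    [0, 0, 0],
    [0, 0, 0],
    [0, 0, 0]
  ],
  "gripper": [0, 0, 0, 0, 0, 0, 0, 0, 0, 0]
}}

```text
time_s: 5.08
eef_pos: [515.1, -1.1, 3.3]
ee_rot: [-0.0, 0.999, -0.048, -0.0]
force: [-4.4, 0.5, 3.0]
grip_width: 0.495
grip_force: 2.3
```

Run:
```python
from h import *
st(); til((275,190))
(q,a)=tilequad(cam("scene"),(290,250)); print(rail(q[0]),q,a,(q[2]+5.39+45)%90-45)
```

```text
t 5.075 tcp rail [-144.1  -11.1] z 3.3 yawr -0.0018 F [-4.4  0.5  3. ] w 0.5
tile rail [-259.9 -213.4] size [141.6 145. ] angle to rail deg -33.75
[-71.92924267  13.64949035] ((589.2694702148438, 16.74062728881836), (110.6151351928711, 99.03778076171875), 86.26527404785156) 701 1.6552740478515489
```

>>> {"fn": "play_rows", "kwargs": {
  "translation": [
    [0.003, 0, 0],
    [0.007, 0, 0],
    [0.011, 0, 0],
    [0.015, 0, 0],
    [0.018, 0, 0],
    [0.02, 0, 0],
    [0.021, 0, 0],
    [0.022, 0, 0],
    [0.022, 0, 0]
  ],
  "rotation": [
    [0, 0, 0],
    [0, 0, 0],
    [0, 0, 0],
    [0, 0, 0],
    [0, 0, 0],
    [0, 0, 0],
    [0, 0, 0],
    [0, 0, 0],
    [0, 0, 0]
  ],
  "gripper": [0, 0, 0, 0, 0, 0, 0, 0, 0]
}}

```text
time_s: 6.3
eef_pos: [537.1, -3.4, 3.3]
ee_rot: [-0.0, 0.999, -0.048, 0.0]
force: [-3.0, 1.1, 1.1]
grip_width: 0.501
grip_force: 1.4
```

Run:
```python
from h import *
st()
(q,a)=tilequad(cam("scene"),(295,262)); print(rail(q[0]),q,a,(q[2]+5.39+45)%90-45)
```

```text
t 6.3 tcp rail [-122.   -11.3] z 3.3 yawr -0.0023 F [-3.   1.1  1.1] w 0.5
[-54.42813166  13.46070082] ((606.6755981445312, 14.909988403320312), (109.53044128417969, 83.90315246582031), 86.05087280273438) 578 1.4408728027343614
```

Close to the rail. I'll nudge 1 mm at a time until the force rises.

>>> {"fn": "play_rows", "kwargs": {
  "translation": [
    [0.001, 0, 0],
    [0.001, 0, 0],
    [0.002, 0, 0],
    [0.002, 0, 0]
  ],
  "rotation": [
    [0, 0, 0],
    [0, 0, 0],
    [0, 0, 0],
    [0, 0, 0]
  ],
  "gripper": [0, 0, 0, 0]
}}

```text
time_s: 6.85
eef_pos: [537.9, -3.4, 3.2]
ee_rot: [-0.0, 0.999, -0.048, -0.001]
force: [-9.3, 0.5, 5.6]
grip_width: 0.501
grip_force: 4.6
```

>>> {"fn": "play_rows", "kwargs": {
  "translation": [
    [0.001, 0, 0],
    [0.001, 0, 0],
    [0.002, 0, 0],
    [0.002, 0, 0]
  ],
  "rotation": [
    [0, 0, 0],
    [0, 0, 0],
    [0, 0, 0],
    [0, 0, 0]
  ],
  "gripper": [0, 0, 0, 0]
}}

```text
time_s: 7.35
eef_pos: [538.1, -3.3, 3.0]
ee_rot: [-0.0, 0.999, -0.048, -0.004]
force: [-18.0, 0.1, 13.5]
grip_width: 0.499
grip_force: 9.2
```

The force rose with the TCP stopped, so the tile is against the rail. Backing off and lifting.

>>> {"fn": "play_rows", "kwargs": {
  "translation": [
    [-0.004, 0, 0],
    [-0.015, 0, 0],
    [-0.04, 0, 0],
    [-0.07, 0, 0],
    [-0.08, 0, -0.04],
    [-0.08, 0, -0.1],
    [-0.08, 0, -0.15],
    [-0.08, 0, -0.15]
  ],
  "rotation": [
    [0, 0, 0],
    [0, 0, 0],
    [0, 0, 0],
    [0, 0, 0],
    [0, 0, 0],
    [0, 0, 0],
    [0, 0, 0],
    [0, 0, 0]
  ],
  "gripper": [0, 0, 0, 0, 0, 0, 0, 0]
}}

```text
time_s: 8.35
eef_pos: [463.0, 3.5, 156.6]
ee_rot: [0.001, 0.999, -0.048, 0.004]
force: [-0.5, 0.1, -0.2]
grip_width: 0.499
grip_force: 0.0
```

Run:
```python
from h import *
st(); til((275,175)); 
(q,a)=tilequad(cam("scene"),(300,262)); print(rail(q[0]),q,a,(q[2]+5.39+45)%90-45)
c=cam("top"); big=cv2.resize(c["p"][100:310,150:430],None,fx=2.8,fy=2.8,interpolation=cv2.INTER_CUBIC)
cv2.imwrite("pics/t3.png",cv2.cvtColor(big,cv2.COLOR_RGB2BGR)); go(-55,80,154,np.pi/2); go(-55,80,3,np.pi/2)
```

```text
t 8.35 tcp rail [-196.4  -11.4] z 156.6 yawr -0.0022 F [-0.5  0.1 -0.2] w 0.5
tile rail [-25.9  14.9] size [110.   48.8] angle to rail deg 0.19
[-60.39530493  12.84395725] ((600.6768798828125, 14.856056213378906), (110.34595489501953, 97.62284088134766), 85.38040924072266) 759 0.7704092407226426
go [ 0.1435 -0.0915 -0.0019] [-1.1000e-03  8.0000e-04 -1.5732e+00]
go [ 0.1437 -0.0914  0.1491] [-1.1000e-03  8.0000e-04 -1.5732e+00]
```

View pics/t3.png

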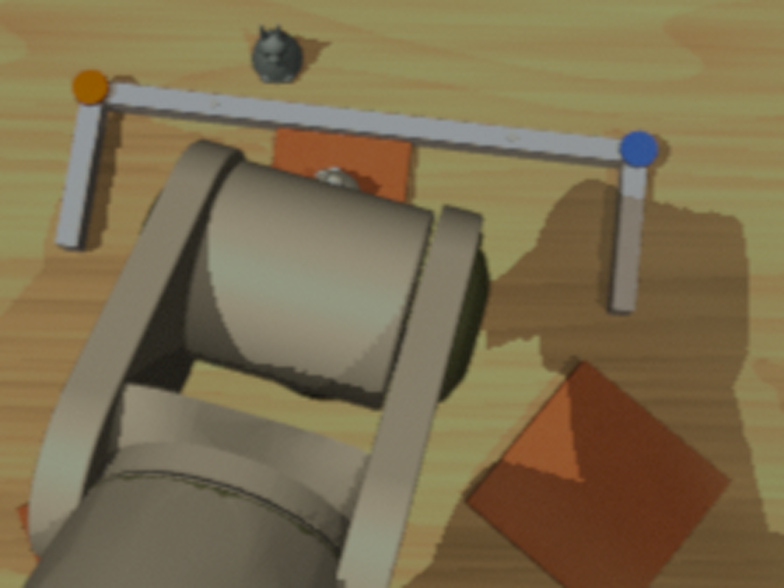

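The tile (275–412, 130–200) is flush to the rail with the cat at (337,180) still centred. Tile centre is at y about 14 in the rail frame. Next I go to its left side, turned 90°.

>>> {"fn": "play_rows", "kwargs": {
  "translation": [
    [0.03, -0.04, 0],
    [0.06, -0.08, 0],
    [0.09, -0.116, 0],
    [0.12, -0.116, 0],
    [0.1437, -0.1165, 0],
    [0.1437, -0.1165, 0],
    [0.1437, -0.1165, 0],
    [0.1437, -0.1165, 0],
    [0.1437, -0.1165, 0],
    [0.1437, -0.1165, 0]
  ],
  "rotation": [
    [0, 0, -0.18],
    [0, 0, -0.36],
    [0, 0, -0.54],
    [0, 0, -0.72],
    [0, 0, -0.9],
    [0, 0, -1.08],
    [0, 0, -1.26],
    [0, 0, -1.44],
    [0, 0, -1.573],
    [0, 0, -1.573]
  ],
  "gripper": [0, 0, 0, 0, 0, 0, 0, 0, 0, 0]
}}

```text
time_s: 9.75
eef_pos: [615.0, 106.0, 151.5]
ee_rot: [-0.001, 0.74, 0.673, -0.001]
force: [0.5, -0.3, -0.3]
grip_width: 0.503
grip_force: 0.0
```

Run:
```python
from h import *
st(); go(-55,105,3.5,np.pi/2); til((275,175));
```

```text
t 9.75 tcp rail [-54.7 104.9] z 151.5 yawr 1.5695 F [ 0.5 -0.3 -0.3] w 0.5
go [1.00e-04 1.00e-04 1.48e-01] [-0.0026  0.0002 -0.0013]
tile rail [-56.4  14.4] size [110.  109.9] angle to rail deg 0.64
```

>>> {"fn": "play_rows", "kwargs": {
  "translation": [
    [0, 0, 0.05],
    [0, 0, 0.1],
    [0, 0, 0.13],
    [0, 0, 0.142],
    [0, 0, 0.148],
    [0, 0, 0.148],
    [-0.005, 0, 0.148],
    [-0.01, 0, 0.148],
    [-0.015, 0, 0.148],
    [-0.019, 0, 0.148]
  ],
  "rotation": [
    [-0.003, 0, -0.001],
    [-0.003, 0, -0.001],
    [-0.003, 0, -0.001],
    [-0.003, 0, -0.001],
    [-0.003, 0, -0.001],
    [-0.003, 0, -0.001],
    [-0.003, 0, -0.001],
    [-0.003, 0, -0.001],
    [-0.003, 0, -0.001],
    [-0.003, 0, -0.001]
  ],
  "gripper": [0, 0, 0, 0, 0, 0, 0, 0, 0, 0]
}}

```text
time_s: 11.05
eef_pos: [613.8, 86.6, 5.5]
ee_rot: [0.001, 0.739, 0.673, 0.001]
force: [-0.3, 0.3, 0.4]
grip_width: 0.498
grip_force: 0.0
```

>>> {"fn": "play_rows", "kwargs": {
  "translation": [
    [-0.003, 0, 0],
    [-0.006, 0, 0],
    [-0.01, 0, 0],
    [-0.015, 0, 0],
    [-0.02, 0, 0],
    [-0.025, 0, 0],
    [-0.03, 0, 0],
    [-0.035, 0, 0],
    [-0.04, 0, 0],
    [-0.045, 0, 0]
  ],
  "rotation": [
    [0, 0, 0],
    [0, 0, 0],
    [0, 0, 0],
    [0, 0, 0],
    [0, 0, 0],
    [0, 0, 0],
    [0, 0, 0],
    [0, 0, 0],
    [0, 0, 0],
    [0, 0, 0]
  ],
  "gripper": [0, 0, 0, 0, 0, 0, 0, 0, 0, 0]
}}

```text
time_s: 12.3
eef_pos: [609.5, 42.0, 5.3]
ee_rot: [0.001, 0.739, 0.673, 0.001]
force: [-1.0, 3.2, 0.3]
grip_width: 0.502
grip_force: 1.5
```

Run:
```python
from h import *
st(); til((295,178)); 
c=cam("top"); big=cv2.resize(c["p"][100:310,150:430],None,fx=2.8,fy=2.8,interpolation=cv2.INTER_CUBIC)
cv2.imwrite("pics/t4.png",cv2.cvtColor(big,cv2.COLOR_RGB2BGR))
```

```text
t 12.3 tcp rail [-54.2  40.7] z 5.3 yawr 1.5718 F [-1.   3.2  0.3] w 0.5
tile rail [-57.3 -39.5] size [ 81.8 108.3] angle to rail deg 0.09
```

View pics/t4.png

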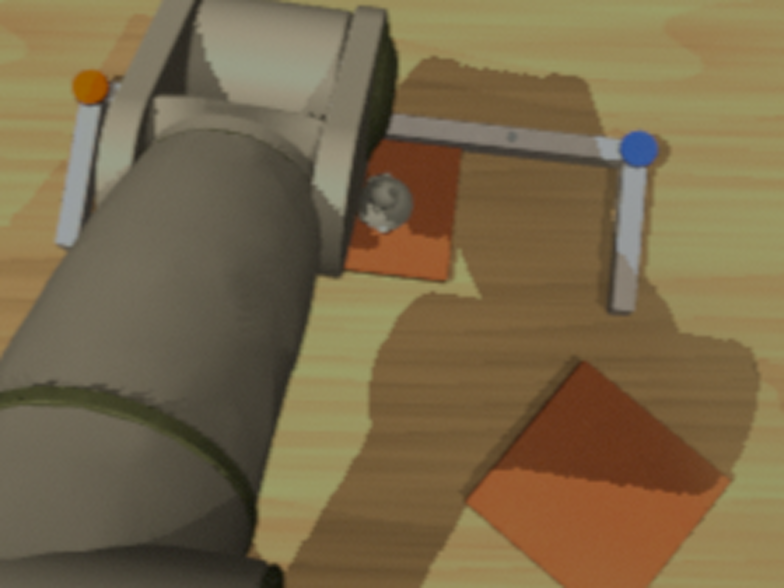

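The tile (345–462, 140–280) slides square along the rail, with the cat at (385,203) still centred. Continuing.

>>> {"fn": "play_rows", "kwargs": {
  "translation": [
    [-0.004, 0, 0.001],
    [-0.009, 0, 0.001],
    [-0.014, 0, 0.001],
    [-0.019, 0, 0.001],
    [-0.024, 0, 0.001],
    [-0.029, 0, 0.001],
    [-0.034, 0, 0.001],
    [-0.039, 0, 0.001],
    [-0.044, 0, 0.001],
    [-0.049, 0, 0.001]
  ],
  "rotation": [
    [0, 0, 0],
    [0, 0, 0],
    [0, 0, 0],
    [0, 0, 0],
    [0, 0, 0],
    [0, 0, 0],
    [0, 0, 0],
    [0, 0, 0],
    [0, 0, 0],
    [0, 0, 0]
  ],
  "gripper": [0, 0, 0, 0, 0, 0, 0, 0, 0, 0]
}}

```text
time_s: 13.65
eef_pos: [605.2, -6.4, 4.6]
ee_rot: [0.001, 0.739, 0.673, 0.001]
force: [0.4, 6.2, 3.0]
grip_width: 0.501
grip_force: 2.7
```

>>> {"fn": "play_rows", "kwargs": {
  "translation": [
    [-0.005, 0, 0],
    [-0.01, 0, 0],
    [-0.015, 0, 0],
    [-0.02, 0, 0],
    [-0.025, 0, 0],
    [-0.03, 0, 0],
    [-0.035, 0, 0],
    [-0.04, 0, 0],
    [-0.044, 0, 0],
    [-0.047, 0, 0]
  ],
  "rotation": [
    [0, 0, 0],
    [0, 0, 0],
    [0, 0, 0],
    [0, 0, 0],
    [0, 0, 0],
    [0, 0, 0],
    [0, 0, 0],
    [0, 0, 0],
    [0, 0, 0],
    [0, 0, 0]
  ],
  "gripper": [0, 0, 0, 0, 0, 0, 0, 0, 0, 0]
}}

```text
time_s: 14.9
eef_pos: [600.8, -53.2, 4.6]
ee_rot: [0.001, 0.739, 0.673, 0.001]
force: [0.2, 5.3, 4.8]
grip_width: 0.503
grip_force: 2.8
```

Run:
```python
from h import *
st(); til((345,183))
```

```text
t 14.9 tcp rail [-53.9 -54.9] z 4.6 yawr 1.5718 F [0.2 5.3 4.8] w 0.5
tile rail [ -55.8 -150.6] size [ 51.7 106.5] angle to rail deg -1.42
```

>>> {"fn": "play_rows", "kwargs": {
  "translation": [
    [-0.004, 0, 0],
    [-0.008, 0, 0],
    [-0.012, 0, 0],
    [-0.016, 0, 0],
    [-0.02, 0, 0],
    [-0.024, 0, 0],
    [-0.027, 0, 0],
    [-0.029, 0, 0],
    [-0.031, 0, 0],
    [-0.031, 0, 0]
  ],
  "rotation": [
    [0, 0, 0],
    [0, 0, 0],
    [0, 0, 0],
    [0, 0, 0],
    [0, 0, 0],
    [0, 0, 0],
    [0, 0, 0],
    [0, 0, 0],
    [0, 0, 0],
    [0, 0, 0]
  ],
  "gripper": [0, 0, 0, 0, 0, 0, 0, 0, 0, 0]
}}

```text
time_s: 16.2
eef_pos: [597.8, -84.1, 4.5]
ee_rot: [0.001, 0.739, 0.674, 0.001]
force: [0.3, 4.5, 3.5]
grip_width: 0.501
grip_force: 2.1
```

>>> {"fn": "play_rows", "kwargs": {
  "translation": [
    [-0.001, 0, 0],
    [-0.001, 0, 0],
    [-0.002, 0, 0],
    [-0.002, 0, 0]
  ],
  "rotation": [
    [0, 0, 0],
    [0, 0, 0],
    [0, 0, 0],
    [0, 0, 0]
  ],
  "gripper": [0, 0, 0, 0]
}}

```text
time_s: 16.7
eef_pos: [597.6, -86.0, 4.4]
ee_rot: [0.001, 0.739, 0.673, 0.001]
force: [-0.4, 5.0, 4.3]
grip_width: 0.498
grip_force: 2.5
```

>>> {"fn": "play_rows", "kwargs": {
  "translation": [
    [-0.001, 0, 0],
    [-0.001, 0, 0],
    [-0.002, 0, 0],
    [-0.002, 0, 0]
  ],
  "rotation": [
    [0, 0, 0],
    [0, 0, 0],
    [0, 0, 0],
    [0, 0, 0]
  ],
  "gripper": [0, 0, 0, 0]
}}

```text
time_s: 17.2
eef_pos: [597.5, -86.3, 4.4]
ee_rot: [0.0, 0.739, 0.674, 0.002]
force: [1.8, 14.1, 4.8]
grip_width: 0.498
grip_force: 7.0
```

Blocked at the end stop, with 14 N. Backing off and checking.

>>> {"fn": "play_rows", "kwargs": {
  "translation": [
    [0.003, 0, 0],
    [0.015, 0, 0],
    [0.04, 0, 0],
    [0.07, 0, 0],
    [0.08, 0, -0.05],
    [0.08, 0, -0.1],
    [0.1, 0, -0.15],
    [0.15, 0, -0.15],
    [0.2, 0, -0.15],
    [0.2, 0, -0.15]
  ],
  "rotation": [
    [0, 0, 0],
    [0, 0, 0],
    [0, 0, 0],
    [0, 0, 0],
    [0, 0, 0],
    [0, 0, 0],
    [0, 0, 0],
    [0, 0, 0],
    [0, 0, 0],
    [0, 0, 0]
  ],
  "gripper": [0, 0, 0, 0, 0, 0, 0, 0, 0, 0]
}}

```text
time_s: 18.45
eef_pos: [615.1, 114.3, 153.9]
ee_rot: [0.001, 0.738, 0.675, 0.001]
force: [-0.0, -0.1, 0.2]
grip_width: 0.5
grip_force: 0.0
```

Run:
```python
from h import *
st(); til((345,183)); (q,a)=tilequad(cam("scene"),(235,265)); print(rail(q[0]),q[1],(q[2]+5.39+45)%90-45)
c=cam("top"); big=cv2.resize(c["p"][120:260,280:440],None,fx=4,fy=4,interpolation=cv2.INTER_CUBIC)
cv2.imwrite("pics/t5.png",cv2.cvtColor(big,cv2.COLOR_RGB2BGR))
```

```text
t 18.45 tcp rail [-55.4 113.2] z 153.9 yawr 1.5758 F [-0.  -0.1  0.2] w 0.5
tile rail [ -55.9 -154.1] size [106.7 106.8] angle to rail deg -0.1
[-326.57550451 -202.31830125] (129.42044067382812, 57.62712478637695) -2.9384301757812636
```

View pics/t5.png

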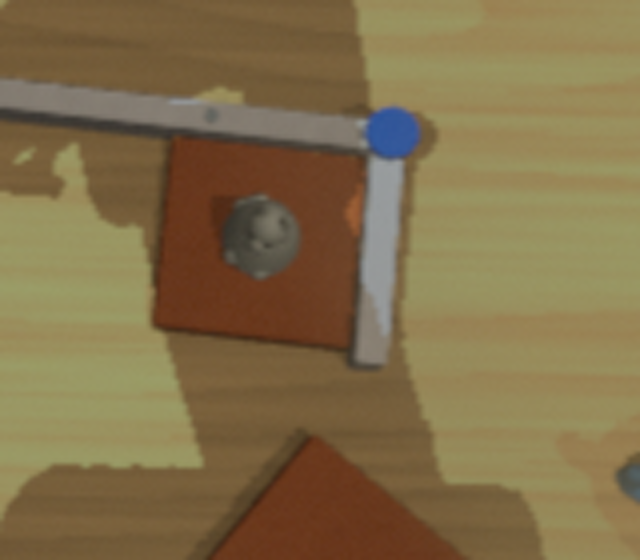

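The tile (155–365, 137–350) sits flush against both rail and end stop beside the blue cap at (392,132). It is square within about 0.1°, with the cat at (262,237) on its middle. The arm is clear, so I'm handing in.

```bash
python3 -c "
from rig import ctrl
print(ctrl.finish_job())"
```

```text
the job is handed in; nothing more can be done
None
```

I handed the job in at about 18.5 s of the 56 s allowed; no verdict came back. The last pictures show the tile flush and square in the blue-capped corner, with the cat upright on its middle. I pushed only at the tile's edge and kept well away from the jar, mug and rabbit, but didn't re-measure those three.

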